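# Hang the wide job tag on the rail and slide it to the mark

### The arm

A 6-joint arm with a two-finger parallel gripper is mounted at the origin on a cart in front of the work surface, level with it; the furniture and walls round the work are solid. World frame = base frame: x ahead of the robot, y to its left, z up, the work surface at z = 0. Lengths are in m, angles in rad, forces in N, time in s.
With the tool pointing down it reaches from about 0.4 to 0.825 m from the base axis. Payload 7 kg.
Tool frame: the origin (TCP) lies at the very end of the fingers, on their centre line; the grasp point (between the pads) lies arm.hold_point_z behind it (arm.hold_point_z is the distance from the TCP to the grasp point, in m); z points along the fingers, y is the line along which they close (so a half turn about z gives the same grasp; the last joint's range is limited). The gripper opens to 88 mm and grips with 3 to 60 N. Pads are 19 mm wide; open, the fingers measure 130 mm over their backs; the gripper's body (78 mm by 193 mm) begins 47 mm behind the grasp point.
Start: joints at [-0.884, 0.359, 0.012, 0, -1.224, -0.288], TCP at [0.262, -0.622, 0.227] pointing down, gripper open.
Joint ranges: [-3.07, 3.07], [-1.43, 2.12], [-1.02, 1.25], [-3.03, 1.67], [-3.05, -0], [-3.03, 3.03]. Speed limits (rad/s): [2.39, 2.39, 3.01, 3.14, 3.14, 3.14].

### API

Orientations are given as [roll, pitch, yaw] about the fixed x, y, z axes, in that order (R = Rz(yaw) Ry(pitch) Rx(roll)).
In Python, from station import arm, eyes, monitor gives the robot as it stands (arm), with the cameras (eyes) and the readings (monitor).
- The arm moves only by the shell command python3 nudge.py [FORCE], which reads ROWS from standard input. ROWS is a JSON list of rows, 1 to 20 of them, each an object with the fields jaw (the finger opening in m), d (a list: dx, dy, dz in m), spin (a turn about the tool's z in rad); a field left out counts as zero (the opening has to be given); each row is the pose to reach, as a shift and turn from the pose commanded when the command began, along the tool's axes at that moment; what a row does not reach only later rows make up. A row lasts 1/12 s, in which the tool goes at most 0.0417 m and 0.125 rad, less where a joint would pass 70% of its speed; a pose out of reach is approached as far as the arm can. The fingers move at their own pace and stop on an object; FORCE is the grip in N (left out, the last holds). Time passes only in rows, so rows that do not move let the fingers close. It prints the time, the measured TCP pose, the force, the opening and the grip force at its end. Input that does not fit is refused with a message, and nothing moves.
- monitor.get_state(): the state, without advancing time (a new reading comes with each control period).
- eyes.grab_frame(name): name is "side" or "top"; returns the picture (480x640x3 uint8, red, green, blue); there is no depth.
- eyes.camera_params(name): a dict with "fx", "fy", "cx", "cy" (pixels), "T" (4x4, takes a point from camera to world coordinates). Camera axes: x right, y down, z forward; pixel columns grow to the right and rows downward; lengths in m; the calibration is good to about 2 mm. A picture is of the moment at which its call begins. camera_params takes no time and is no camera call.
- arm.job_done(): hands the job in; it is judged then, once.
The state is a dict: "t": time; "q": joint angles; "qd": joint speeds; "joint_efforts": joint torques, N m; "eef_pos": TCP position; "ee_rot": TCP orientation; "force": force on the tool from outside, world axes, zero at the start; "moment": the same for the moment, N m; "width": finger opening in m; "gripper_force": force on a finger pad.
Only numpy, scipy, OpenCV 4.12 (cv2) and the standard library are available. Lean on these libraries where they do the work, as an engineer would, in place of code of your own. Each camera call takes 0.05 s, during which the arm holds its last target. There are 200 camera calls.

### The job

Take the hanger with the wide panel out of the stand and hook it over the horizontal bar of the tag rail close to the bar's right-hand end as the robot sees it (within the right-hand third). Then slide it along the bar to the left, without lifting it off, until it is centred on the dark band that marks its place, and leave it hanging there freely; leave the narrow hanger standing in the stand.

Things in the scene. Friction and masses are not known exactly. Their poses are not given: they have to be found in the camera images.
- wide_hanger: Tag hanger, panel 66 mm wide, 0.09 kg. Origin: under the hook's crown, midway between its legs; z up, y across the panel, x away from robot. Hook = upside-down U: crown z 0..5 mm, legs at x +-9..13 down to z -30, 30 mm wide; mouth opens straight down. Panel x -13..-9, z -100..-28. Grip tab on the crown: 10 mm in x, 30 in y, z 5..35. At start origin 106 mm above bench, lean to 5 deg.
- narrow_hanger: The other hanger, same but for its 36 mm wide panel; same origin and axes. Both stand upright, panels down, grey with blank white card, steel hook and black tab, in the two slots (110 mm apart, side by side, either in either) of a grey stand 46 x 220 x 36 mm in front of the rail. Lift over 35 mm to clear a slot.
- tag_rail: Fixed rail: steel bar 10 mm thick along its y, 150 mm above the bench, between two posts (18 x 12 mm, 11 mm above bar axis) at y +-172 mm; base plate 70 x 370 x 8 mm with small things under 30 mm high on it. Origin: bar axis at mid length; x away from robot, y left, z up. Right third: y < -57 mm. A seated hanger's origin is 5 mm above the axis, its y along the bar.
- mark_band: The mark: a dark sleeve round the bar, 16 mm wide, under 1 mm thick, no obstacle to the hook; 40 to 100 mm left of the bar's middle. Origin: on the bar's axis at the middle of the band; axes as the rail's.

How it is judged:
On the way, in this order (a step that is already met when the one before it is completed fails the run):
1. the wide hanger is hooked over the bar in its right-hand third (x of wide_hanger in the frame of tag_rail between -0.014 and 0.014 m and z of wide_hanger in the frame of tag_rail between -0.005 and 0.017 m and angle between wide_hanger's own z axis and vertical below 0.35 rad and y of wide_hanger in the frame of tag_rail between -0.17 and -0.057 m), for 0.1 s.
2. still hooked over the bar, it slides past the bar's middle (x of wide_hanger in the frame of tag_rail between -0.014 and 0.014 m and z of wide_hanger in the frame of tag_rail between -0.005 and 0.017 m and angle between wide_hanger's own z axis and vertical below 0.35 rad and y of wide_hanger in the frame of tag_rail between -0.035 and 0.02 m), for 0.02 s.
At the end, for the whole second after the job is handed in: Wide hanger at rest on the bar by its hook, released: within 15 mm of the band's middle along the bar, origin at most 12 mm above and 14 mm beside the bar's axis, upright within 20 deg, square to the bar within 17 deg; narrow hanger upright within 14 deg and 30 mm of its start (y of wide_hanger in the frame of mark_band between -0.015 and 0.015 m and x of wide_hanger in the frame of mark_band between -0.014 and 0.014 m and z of wide_hanger in the frame of mark_band between -0.005 and 0.012 m and angle between wide_hanger's own z axis and vertical below 0.35 rad and angle between the y axis of wide_hanger and the y axis of tag_rail, either way round below 0.3 rad and contact force between wide_hanger and tag_rail above 0.15 N and linear speed of wide_hanger below 0.02 m/s and angular speed of wide_hanger below 0.2 rad/s and angle between narrow_hanger's own z axis and vertical below 0.25 rad and distance of narrow_hanger from where it was at the start of the episode below 0.03 m); the robot touches nothing.
It also fails if it takes over 45 s, if anything falls off the work surface, if the arm or the gripper's body presses on something with over 40 N, if the wrist force passes 120 N, or if a joint passes its speed limit or range.

## Working session

There is one attempt and no reset: what is moved stays moved. The work goes in short steps, Python scripts to look and compute and a shell command to move; the robot and the scene stay as the last step left them, time stands still between calls to the robot, and variables do not carry over. Pictures are saved under pics/ and viewed, at most 10 in all, crops included, and the job is handed in when it is done.

```bash
ls; mkdir -p pics
python3 - <<'E'
from station import arm, eyes, monitor
import cv2,numpy as np
np.set_printoptions(precision=4,suppress=True)
for n in("side","top"):
    cv2.imwrite(f"pics/{n}0.png",eyes.grab_frame(n)[:,:,::-1])
    p=eyes.camera_params(n);print(n,p["fx"],p["fy"],p["cx"],p["cy"]);print(np.array(p["T"]))
s=monitor.get_state();print(s,arm.hold_point_z)
E
```

```text
nudge.py
pics
station.py
side 490.2810596500209 490.2810596500209 324.8143530474592 238.86108702559687
[[-0.9915 -0.0288  0.1268  0.4043]
 [-0.1282  0.3764 -0.9175  0.7634]
 [-0.0213 -0.926  -0.3769  0.4936]
 [ 0.      0.      0.      1.    ]]
top 573.7105020806076 573.7105020806076 326.9409742993765 236.61362894986348
[[ 0.0033 -0.9914  0.1308  0.4109]
 [-0.9996  0.0005  0.0287 -0.0023]
 [-0.0286 -0.1309 -0.991   0.9965]
 [ 0.      0.      0.      1.    ]]
{'t': 0.1, 'q': array([-0.8839,  0.3593,  0.0112, -0.0003, -1.2241, -0.2881]), 'qd': array([ 0.0005, -0.0024,  0.0027,  0.0019,  0.0006,  0.0003]), 'joint_efforts': array([ -0.0015, -58.4163,  29.375 ,   7.0155,   0.0101,  -0.0001]), 'eef_pos': array([ 0.2619, -0.6217,  0.2257]), 'ee_rot': array([ 3.1402, -0.0001, -2.7429]), 'force': array([-0.1717,  0.0253,  0.5953]), 'moment': array([ 0.0076, -0.0161,  0.02  ]), 'gripper_force': 0.0, 'width': 0.08765709563716012} 0.0188
```

View pics/side0.png

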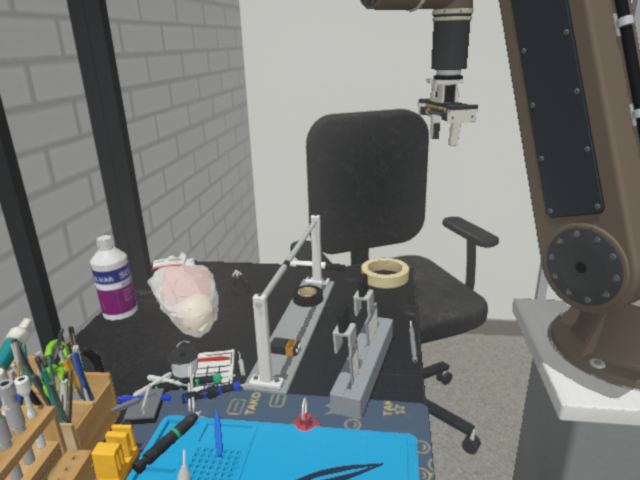

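View pics/top0.png

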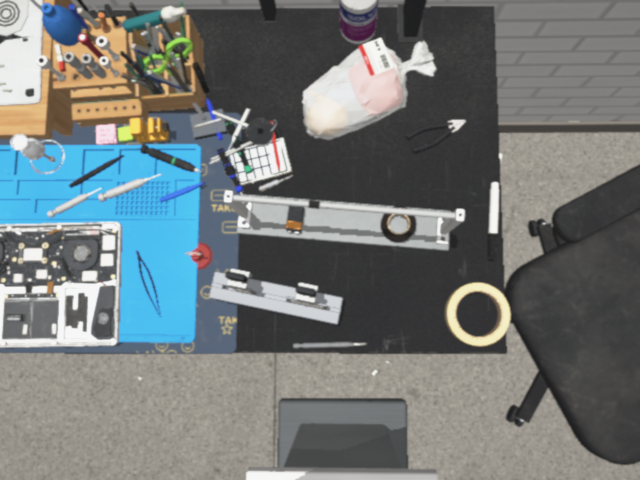

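The side view shows the rail (posts near (263,340) and (316,250)) and the stand with two hangers near (350,330) and (370,300). In the top view the bar runs from (228,197) to (460,214), the band is near (314,204), and the tabs are near (238,275) and (307,290). I'll enlarge both.

Run:
```python
import cv2,numpy as np
a=cv2.imread("pics/side0.png")[200:425,235:435];b=cv2.imread("pics/top0.png")[180:330,200:350]
cv2.imwrite("pics/c1.png",np.hstack([cv2.resize(a,(400,450),interpolation=2)[:400],cv2.resize(b,(400,400),interpolation=2)]))
a=cv2.imread("pics/side0.png")[280:420,310:410];cv2.imwrite("pics/c2.png",cv2.resize(a,(428,600),interpolation=2))
```

```text
(no output)
```

View pics/c1.png

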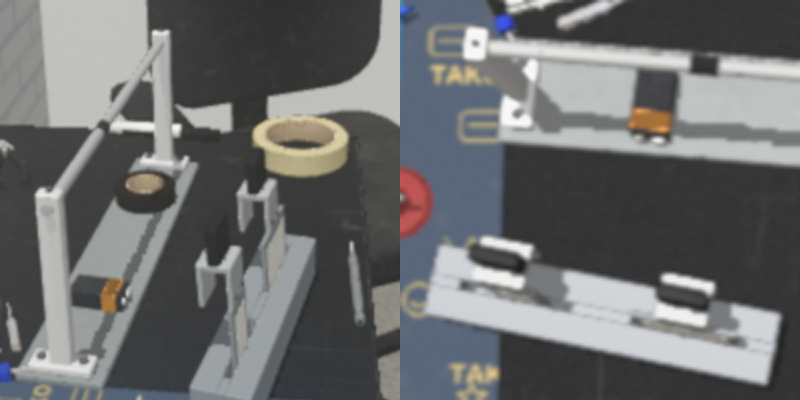

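View pics/c2.png

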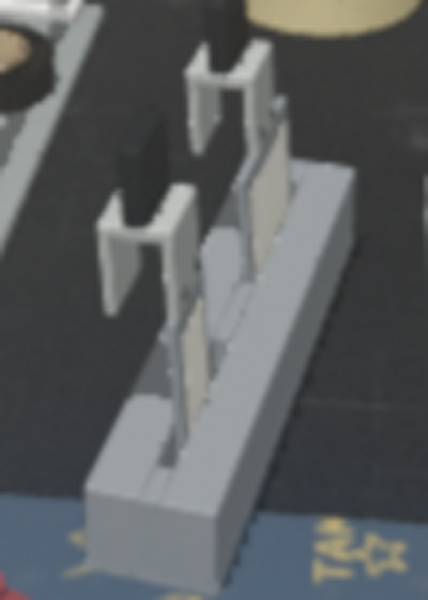

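The far (right-hand, low y) hanger has the panel that shows past its hook on both sides, so it is the wide one. Its tab is at about (307,290) in the top image and its crown is white. The band is at about (314,204). Next I'll measure bar, band, crown and tab.

```bash
cat > h.py <<'E'
import cv2,numpy as np
from station import arm, eyes, monitor
np.set_printoptions(precision=4,suppress=True)
def ray(n,u,v):
    p=eyes.camera_params(n);T=np.array(p["T"])
    d=T[:3,:3]@[(u-p["cx"])/p["fx"],(v-p["cy"])/p["fy"],1];return T[:3,3],d
def plane(n,u,v,z):
    o,d=ray(n,u,v);return o+d*(z-o[2])/d[2]
def tri(u1,u2):
    (a,d),(b,e)=ray("top",*u1),ray("side",*u2)
    s=np.linalg.lstsq(np.c_[d,-e],b-a,rcond=None)[0];p,q=a+s[0]*d,b+s[1]*e
    return (p+q)/2,np.linalg.norm(p-q)
E
python3 - <<'E'
from h import *
t=cv2.imread("pics/top0.png");g=t.max(2)
for c in (270,314,340,380,430):
    r=int(197+17*(c-228)/232);print(c,r-8,g[r-8:r+14,c])
print("alongbar",300,[int(g[int(round(204+.073*(c-314))),c]) for c in range(300,330)])
print(g[278:310,290:326:2])
s=cv2.imread("pics/side0.png").max(2)
print("side",s[262:320:2,348:386:2])
E
```

```text
270 192 [ 54  54  55  75 122 165 197 219 227 219 191 164 168 185 191 192 192 192
 194 192 193 192]
314 195 [ 56  56  55  54  69  92  74  57  56  54  54  51  81 141 181 193 193 191
 191 193 194 195]
340 197 [ 55  55  54  56 100 162 185 208 223 226 214 184 162 181 191 193 194 195
 194 195 195 195]
380 200 [ 53  54  53  56  90 141 169 197 219 226 219 195 169 180 190 191 190 187
 181 172 164 153]
430 203 [ 54  54  53  52  56  96 152 175 199 217 224 219 197 172 177 185 186 187
 187 187 186 186]
alongbar 300 [222, 223, 223, 224, 225, 225, 225, 218, 167, 103, 63, 54, 55, 55, 54, 55, 55, 56, 80, 141, 199, 217, 221, 222, 223, 224, 225, 225, 225, 226]
[[ 55  52  52  54  54  54  54  54  55  55  54  53  53  55  54  52  53  54]
 [ 54  53  52  55  54  53  54  55  54  55  54  52  54  54  53  53  53  53]
 [ 52  52  53  54  54  53  53  54  54  54  53  54  54  54  54  53  53  52]
 [ 53  54  53  53  58  65  59  56  54  55  56  54  53  54  54  53  54  52]
 [ 51  52  52  54  97 141 134  89  63  59  56  53  54  54  54  54  52  53]
 [ 53  53  53  56 155 223 220 168 138 116  72  59  55  55  54  53  53  53]

[... 3605 characters left out ...]
  61  59  80 155 119 117 103  96  59  58  58
   58]
 [ 59  59  59 138 133 118 115  65  58  75 153 118 119 141 109  58  57  56
   58]
 [ 56  58  59 136 131 118 118  65  58  74 153 118 112 107  91  59  57  57
   57]
 [ 51  58  59 150 134 117 113  62  58  76 156 120 116 102 112  61  56  57
   57]
 [ 51  58  58 118 136 115  72  57  58  66 144 108 106 108 137  61  56  56
   57]
 [ 49  58  59 108 140  98  59  57  57  63 140 117  99 129 140  63  58  57
   56]
 [ 48  57  59  91 141  72  58  56  58  61 136 127 104 152 140  62  57  57
   57]
 [ 48  60  61  63  81  61  58  58  56  64 145 121 128 160 148  81  68  61
   58]
 [ 46  57  58  58  58  58  58  57  57 101 149 106 152 161 151 151 153 146
  140]]
```

```bash
cat >> h.py <<'E'
def proj(n,P):
    p=eyes.camera_params(n);c=np.linalg.inv(np.array(p["T"]))@np.r_[P,1]
    return np.array([p["fx"]*c[0]/c[2]+p["cx"],p["fy"]*c[1]/c[2]+p["cy"]])
def togo(P,yaw):
    s=monitor.get_state();y=s["ee_rot"][2];d=np.array(P)-s["eef_pos"]
    X=np.array([np.cos(y),np.sin(y),0]);Y=np.array([np.sin(y),-np.cos(y),0])
    print("t",s["t"],"tool dxyz",np.array([d@X,d@Y,-d[2]]),"turn",-((yaw-y+np.pi)%(2*np.pi)-np.pi),"F",s["force"])
E
python3 - <<'E'
from h import *
C=[plane("top",u,v,.111) for u,v in((297.3,281.6),(317.3,285.3),(295.5,298.3),(315.3,302))]
c=np.mean(C,0);yd=C[0]+C[2]-C[1]-C[3];print("crown",c,"yaw",-np.arctan2(yd[0],yd[1]),"side px",[proj("side",x) for x in C])
tt=plane("top",305.5,290.2,.141);print("tab top",tt,proj("side",tt))
B=[plane("top",u,v,.15) for u,v in((270,199.3),(340,204.8),(430,212),(313.8,202.9))];print("bar",*B)
d=B[0]-B[2];print("bar yaw",-np.arctan2(d[0],d[1]))
L,R=plane("top",228,197,.161),plane("top",460,214,.161);print("posts",L,R,np.linalg.norm(L-R),(L+R)/2)
for b in B: print(proj("side",b))
E
```

```text
crown [0.4422 0.0548 0.111 ] yaw -0.1803985742680087 side px [array([352.3175, 295.6716]), array([357.1275, 286.8446]), array([368.2414, 297.1313]), array([372.4902, 288.3106])]
tab top [0.4434 0.0541 0.141 ] [361.9234 275.1725]
bar [0.5794 0.1082 0.15  ] [0.5708 0.0028 0.15  ] [ 0.5596 -0.1312  0.15  ] [0.5737 0.0421 0.15  ]
bar yaw -0.08258561471095255
posts [0.5808 0.1696 0.161 ] [ 0.5546 -0.1733  0.161 ] 0.34397068245212964 [ 0.5677 -0.0018  0.161 ]
[271.2614 282.1749]
[290.057 254.509]
[308.7033 227.2085]
[283.7039 264.0762]
```

Run:
```python
from h import *
togo([.443,.0545,.20],-.18-np.pi/2)
```

```text
t 0.1 tool dxyz [-0.4294  0.5528  0.0257] turn -0.9920944573247867 F [-0.1717  0.0253  0.5953]
```

```bash
G='nudge'; echo '[{"jaw":0.05,"d":[-0.21,0.276,0],"spin":-0.5},{"jaw":0.05,"d":[-0.4294,0.5528,0.0257],"spin":-0.992},{"jaw":0.05,"d":[-0.4294,0.5528,0.0257],"spin":-0.992},{"jaw":0.05,"d":[-0.4294,0.5528,0.0257],"spin":-0.992},{"jaw":0.05,"d":[-0.4294,0.5528,0.0257],"spin":-0.992},{"jaw":0.05,"d":[-0.4294,0.5528,0.0257],"spin":-0.992},{"jaw":0.05,"d":[-0.4294,0.5528,0.0257],"spin":-0.992},{"jaw":0.05,"d":[-0.4294,0.5528,0.0257],"spin":-0.992},{"jaw":0.05,"d":[-0.4294,0.5528,0.0257],"spin":-0.992},{"jaw":0.05,"d":[-0.4294,0.5528,0.0257],"spin":-0.992},{"jaw":0.05,"d":[-0.4294,0.5528,0.0257],"spin":-0.992},{"jaw":0.05,"d":[-0.4294,0.5528,0.0257],"spin":-0.992},{"jaw":0.05,"d":[-0.4294,0.5528,0.0257],"spin":-0.992},{"jaw":0.05,"d":[-0.4294,0.5528,0.0257],"spin":-0.992},{"jaw":0.05,"d":[-0.4294,0.5528,0.0257],"spin":-0.992},{"jaw":0.05,"d":[-0.4294,0.5528,0.0257],"spin":-0.992},{"jaw":0.05,"d":[-0.4294,0.5528,0.0257],"spin":-0.992},{"jaw":0.05,"d":[-0.4294,0.5528,0.0257],"spin":-0.992},{"jaw":0.05,"d":[-0.4294,0.5528,0.0257],"spin":-0.992}]' | python3 nudge.py; python3 -c "
from h import *
togo([.443,.0545,.114],-.18-np.pi/2)"
```

```text
t: 1.68
eef_pos: [0.4431, 0.0557, 0.2004]
ee_rot: [3.141, -0.001, -1.748]
force: [-0.5, 0.0, 0.8]
width: 0.0502
gripper_force: 0.0
t 1.6833 tool dxyz [ 0.0012 -0.0001  0.0864] turn 0.003195036036967025 F [-0.4697  0.0341  0.7801]
```

```bash
echo '[{"jaw":0.05,"d":[0,0,0.03]},{"jaw":0.05,"d":[0,0,0.055]},{"jaw":0.05,"d":[0,0,0.075]},{"jaw":0.05,"d":[0,0,0.086]},{"jaw":0.05,"d":[0,0,0.086]}]' | python3 nudge.py 8; python3 -c "
from h import *
a,b=[eyes.grab_frame(n)[:,:,::-1] for n in('side','top')]
cv2.imwrite('pics/g.png',np.hstack([cv2.resize(a[220:370,300:440],(373,400)),cv2.resize(b[230:330,250:350],(400,400))]))"
```

```text
t: 2.1
eef_pos: [0.4411, 0.0523, 0.1125]
ee_rot: [3.138, -0.003, -1.753]
force: [-0.3, -0.3, 0.9]
width: 0.0504
gripper_force: 0.0
```

View pics/g.png

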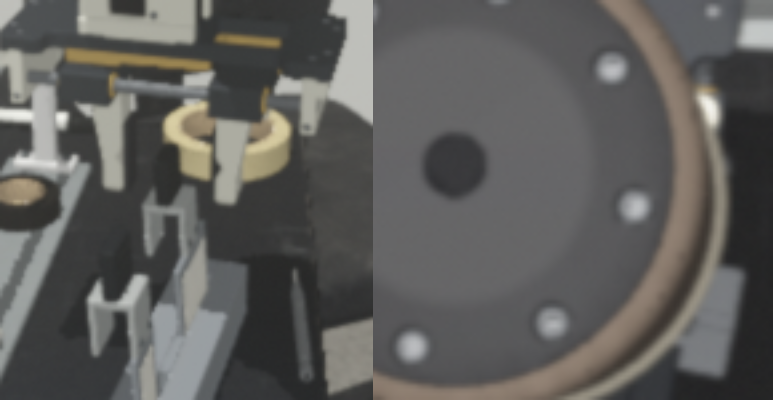

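The side view shows the fingers (tips near (115,185) and (230,200) in the crop) either side of the wide hanger's tab at (170,190). Closing.

```bash
echo '[{"jaw":0},{"jaw":0},{"jaw":0},{"jaw":0},{"jaw":0},{"jaw":0}]' | python3 nudge.py 20; echo '[{"jaw":0,"d":[0,0,-0.01]},{"jaw":0,"d":[0,0,-0.03]},{"jaw":0,"d":[0,0,-0.06]},{"jaw":0,"d":[0,0,-0.09]},{"jaw":0,"d":[0,0,-0.105]},{"jaw":0,"d":[0,0,-0.105]},{"jaw":0,"d":[0,0,-0.105]}]' | python3 nudge.py; python3 -c "
from h import *
a=eyes.grab_frame('side')[:,:,::-1]
cv2.imwrite('pics/l.png',cv2.resize(a[180:360,290:430],(467,600)))"
```

```text
t: 2.7
eef_pos: [0.4432, 0.0542, 0.1151]
ee_rot: [-3.141, 0.0, -1.751]
force: [-0.1, 0.7, 0.5]
width: 0.0155
gripper_force: 0.0
t: 3.28
eef_pos: [0.4432, 0.0544, 0.2202]
ee_rot: [-3.141, 0.001, -1.751]
force: [-0.5, 0.4, -1.7]
width: 0.0096
gripper_force: 20.0
```

View pics/l.png

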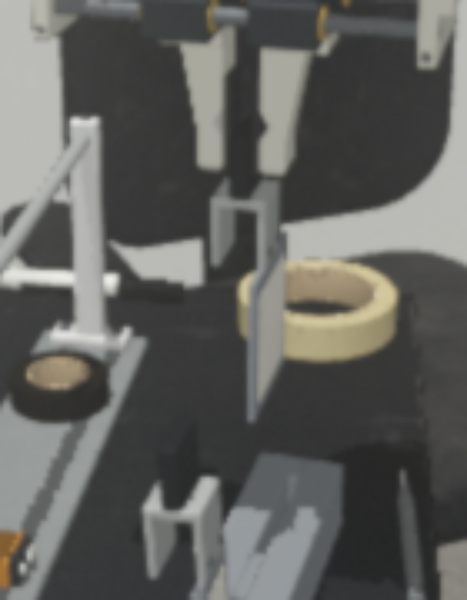

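The hanger is lifted and upright, with its crown at about (240,203) in the crop, a little below the finger tips. The narrow one stays in the stand. Next I'll work out the crown height and the way to the bar.

Run:
```python
from h import *
for (u,v) in ((297.3,281.6),(295.5,298.3)):
    C=plane("top",u,v,.111)
    for z in(.19,.20,.21,.22): print(z,proj("side",[C[0],C[1],z]))
s=cv2.imread("pics/l.png");print(s[150:260:3,222].max(1),s[150:260:3,240].max(1))
m=np.array([.5677,-.0018]);a=-.0826;yv=np.array([-np.sin(a),np.cos(a)])
b=np.array([.5708,.0028]);t=b+yv*(-.118);print("target bar pt",t, (t-m)@yv)
togo([*t,.25],a-np.pi/2)
```

```text
0.19 [352.3105 250.6142]
0.2 [352.3096 244.6572]
0.21 [352.3087 238.6404]
0.22 [352.3077 232.5629]
0.19 [368.8642 251.7989]
0.2 [368.9466 245.8037]
0.21 [369.0298 239.7478]
0.22 [369.1138 233.6304]
[130 130 130 129 125 113  88  63  56  62  74  90 105 114 117 121 136 142
 140 130 120 117 116 116 116 116 116 116 115 115 115 115 115 114 112 107
  96] [ 49  49  49  50  50  49  49  50  49  49  50  50  50  49  50  53  73 121
 136 118  85  62  55  54  53  52  51  51  52  53  53  53  53  53  52  52
  51]
target bar pt [ 0.5611 -0.1148] -0.11315991450127551
t 3.3333 tool dxyz [ 0.1449 -0.1469 -0.0308] turn -0.097618571883471 F [-0.2516 -0.0771 -1.5701]
```

```bash
echo '[{"jaw":0,"d":[0,0,-0.02]},{"jaw":0,"d":[0.03,-0.03,-0.02],"spin":-0.03},{"jaw":0,"d":[0.06,-0.06,-0.02],"spin":-0.06},{"jaw":0,"d":[0.09,-0.09,-0.02],"spin":-0.0976},{"jaw":0,"d":[0.12,-0.12,-0.02],"spin":-0.0976},{"jaw":0,"d":[0.1449,-0.1469,-0.02],"spin":-0.0976},{"jaw":0,"d":[0.1449,-0.1469,-0.02],"spin":-0.0976},{"jaw":0,"d":[0.1449,-0.1469,-0.02],"spin":-0.0976},{"jaw":0,"d":[0.1449,-0.1469,-0.02],"spin":-0.0976}]' | python3 nudge.py; python3 -c "
from h import *
a,b=[eyes.grab_frame(n)[:,:,::-1] for n in('side','top')]
cv2.imwrite('pics/s2.png',a);cv2.imwrite('pics/t2.png',b)
cv2.imwrite('pics/m.png',cv2.resize(a[160:300,250:370],(514,600)))
togo([.5611,-.1148,.24],-.0826-np.pi/2)"
```

```text
t: 4.08
eef_pos: [0.5608, -0.1149, 0.2378]
ee_rot: [3.138, -0.0, -1.654]
force: [-0.6, 1.1, -1.5]
width: 0.01
gripper_force: 20.0
t 4.1833 tool dxyz [ 0.0008 -0.0002 -0.0008] turn 0.000967066868168942 F [-1.0667 -0.2722 -0.9385]
```

View pics/m.png

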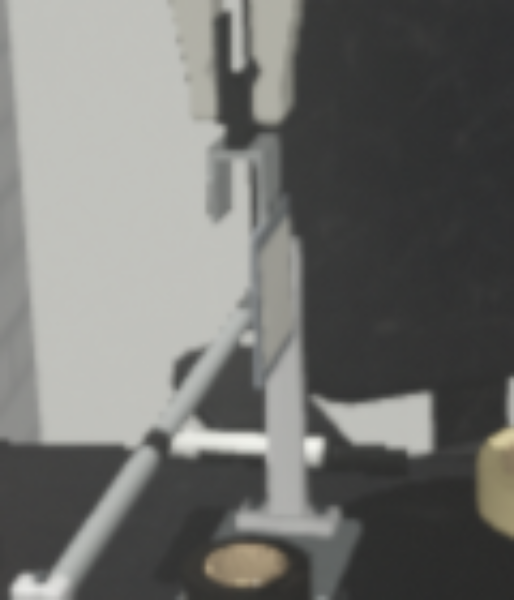

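The side view shows the hanger above and behind the visible bar end, with its crown spanning crop x 208–262 at row 150. I'll check its fore-aft alignment with the bar in the same view.

Run:
```python
from h import *
s=cv2.imread("pics/s2.png").max(2).astype(int)
a=-.0826;yv=np.array([-np.sin(a),np.cos(a),0]);xv=np.array([np.cos(a),np.sin(a),0]);b=np.array([.5708,.0028,.15])
for k in(-.04,-.02,.0,.02):
    p=proj("side",b+k*yv);r=int(round(p[1]));c=int(p[0]);print(p,c-8,s[r,c-8:c+14])
o=np.array([.5608,-.1149,0])
for z in(.218,.222,.226): print(z,proj("side",o+.015*yv-.013*xv+[0,0,z]),proj("side",o+.015*yv+.013*xv+[0,0,z]),proj("side",o+.015*yv+.013*xv+[0,0,z-.035]))
for r in range(192,202): print(r,s[r,294:322])
for r in range(206,214): print(r,s[r,294:306])
```

```text
[296.1028 245.6041] 288 [193 188 140  81  73  83 124 172 187 184 174 157 127  93  75  73  71  72
  72  71  79 118]
[293.1321 249.9628] 285 [193 193 193 192 183 137 103 156 183 185 177 163 140 109  82  72  71  71
  71  71  71  69]
[290.0348 254.5073] 282 [192 193 193 193 193 192 190 189 188 182 170 154 131  98  71  69  71  69
  70  71  72  71]
[286.8027 259.2497] 278 [193 193 193 193 193 192 188 167 158 167 175 172 159 145 162 186 194 192
 178 136  90  76]
0.218 [310.2865 199.3888] [296.8053 198.7851] [297.5937 216.4041]
0.222 [310.2167 197.3322] [296.7137 196.7393] [297.5047 214.4158]
0.226 [310.1467 195.2687] [296.6219 194.6867] [297.4155 212.421 ]
192 [194 193 194 193 193 189 172 142  99  65  61  59  60  58  63  87 113 122
 123 121 106  78  63  60  60  59  58  58]
193 [193 193 193 193 190 171 143 125  94  65  60  60  60  63  86 109 121 125
 124 120 110  83  63  60  59  59  58  58]
194 [194 194 194 192 172 144 130 125 103  80  74  74  74  86 111 125 127 126
 122 118 112  86  63  60  58  58  58  58]
195 [194 194 194 191 167 147 144 142 137 131 131 130 130 136 144 147 145 129
 118 116
[... 479 characters left out ...]
3  86  63  60  60  59  59  59]
200 [194 194 193 192 170 153 132 118 117 127 175 192 191 173 121  94 131 130
 119 116 113  86  64  60  59  59  58  58]
201 [194 194 193 192 176 156 129 116 116 126 175 192 191 172 121  93 130 130
 119 116 113  87  63  60  60  60  59  57]
206 [194 194 194 190 156 140 128 117 116 126 176 192]
207 [194 193 194 190 152 138 129 118 116 126 175 192]
208 [194 193 194 190 151 136 130 118 115 123 174 191]
209 [194 194 194 190 154 138 130 118 123 158 184 192]
210 [194 194 194 192 178 156 134 128 159 184 192 193]
211 [194 194 194 193 190 168 146 163 184 191 193 193]
212 [194 194 194 194 193 184 179 186 192 193 193 193]
213 [193 194 194 194 193 192 192 193 193 193 193 193]
```

```bash
echo '[{"jaw":0,"d":[0,0.001,0.015]},{"jaw":0,"d":[0,0.001,0.03]},{"jaw":0,"d":[0,0.001,0.045]},{"jaw":0,"d":[0,0.001,0.055]},{"jaw":0,"d":[0,0.001,0.062]},{"jaw":0,"d":[0,0.001,0.062]},{"jaw":0,"d":[0,0.001,0.062]}]' | python3 nudge.py; echo '[{"jaw":0,"d":[0,0,0.002]},{"jaw":0,"d":[0,0,0.002]},{"jaw":0,"d":[0,0,0.002]}]' | python3 nudge.py; echo '[{"jaw":0,"d":[0,0,0.002]},{"jaw":0,"d":[0,0,0.002]},{"jaw":0,"d":[0,0,0.002]}]' | python3 nudge.py
```

```text
t: 4.77
eef_pos: [0.5608, -0.1143, 0.1782]
ee_rot: [-3.141, -0.0, -1.652]
force: [-0.4, -0.2, -1.3]
width: 0.0098
gripper_force: 20.0
t: 5.02
eef_pos: [0.561, -0.1146, 0.1764]
ee_rot: [-3.141, 0.0, -1.653]
force: [-0.6, -0.7, -1.1]
width: 0.0102
gripper_force: 20.0
t: 5.27
eef_pos: [0.5607, -0.1147, 0.1738]
ee_rot: [3.141, 0.0, -1.653]
force: [0.5, 0.1, -0.6]
width: 0.01
gripper_force: 20.0
```

```bash
for i in 1 2; do echo '[{"jaw":0,"d":[0,0,0.0015]},{"jaw":0,"d":[0,0,0.0015]},{"jaw":0,"d":[0,0,0.0015]}]' | python3 nudge.py|sed -n 2,4p; done
```

```text
eef_pos: [0.5606, -0.1147, 0.1723]
ee_rot: [3.141, -0.0, -1.653]
force: [-0.6, -0.2, -0.0]
eef_pos: [0.5606, -0.1146, 0.1708]
ee_rot: [3.141, -0.0, -1.653]
force: [-0.2, 0.6, -0.4]
```

```bash
python3 -c "
from h import *
a=eyes.grab_frame('side')[:,:,::-1]
cv2.imwrite('pics/n.png',cv2.resize(a[190:290,270:350],(480,600),interpolation=2))"
```

```text
(no output)
```

View pics/n.png

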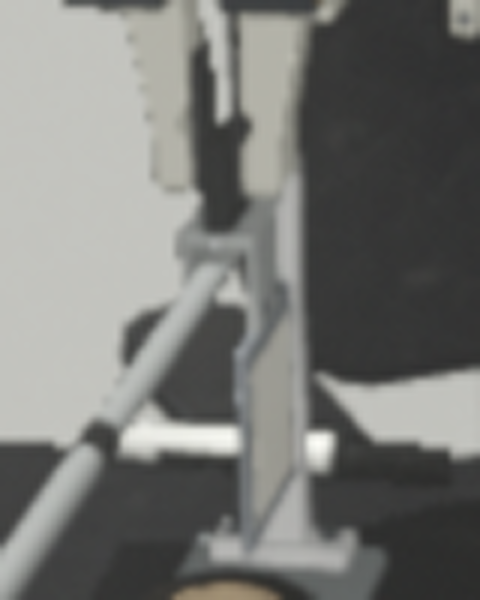

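The crown at crop (215,240) is over the bar, and the bar enters between the legs. A small gap remains, so I'll feel downward.

```bash
for i in 1 2; do echo '[{"jaw":0,"d":[0,0,0.0012]},{"jaw":0,"d":[0,0,0.0012]},{"jaw":0,"d":[0,0,0.0012]}]' | python3 nudge.py|sed -n 2,4p; done
```

```text
eef_pos: [0.5609, -0.1147, 0.1702]
ee_rot: [-3.141, -0.0, -1.653]
force: [-1.5, 1.2, 4.3]
eef_pos: [0.561, -0.1147, 0.1701]
ee_rot: [-3.14, -0.0, -1.653]
force: [-4.0, 1.5, 12.2]
```

```bash
echo '[{"jaw":0,"d":[0,0,-0.003]},{"jaw":0,"d":[0,0,-0.003]},{"jaw":0,"d":[-0.01,0,-0.003]},{"jaw":0,"d":[-0.03,0,-0.003]},{"jaw":0,"d":[-0.05,0,-0.003]},{"jaw":0,"d":[-0.07,0,-0.003]},{"jaw":0,"d":[-0.09,0,-0.003]},{"jaw":0,"d":[-0.11,0,-0.003]},{"jaw":0,"d":[-0.13,0,-0.003]},{"jaw":0,"d":[-0.145,0,-0.003]},{"jaw":0,"d":[-0.155,0,-0.003]},{"jaw":0,"d":[-0.157,0,-0.003]},{"jaw":0,"d":[-0.157,0,-0.003]},{"jaw":0,"d":[-0.157,0,-0.003]}]' | python3 nudge.py; python3 -c "
from h import *
a,b=[eyes.grab_frame(n)[:,:,::-1] for n in('side','top')]
cv2.imwrite('pics/o.png',np.hstack([cv2.resize(a[210:330,240:320],(400,600),interpolation=2),cv2.resize(b[150:270,270:350],(400,600),interpolation=2)]))
togo([.5737,.0421,.1721],-.0826-np.pi/2)"
```

```text
t: 7.48
eef_pos: [0.5735, 0.0415, 0.1713]
ee_rot: [3.141, -0.0, -1.653]
force: [-0.7, -0.8, -1.6]
width: 0.0097
gripper_force: 20.0
t 7.5833 tool dxyz [-0.001  -0.0001 -0.0007] turn -0.0005120075760336462 F [-0.1955 -0.9823 -1.232 ]
```

View pics/o.png

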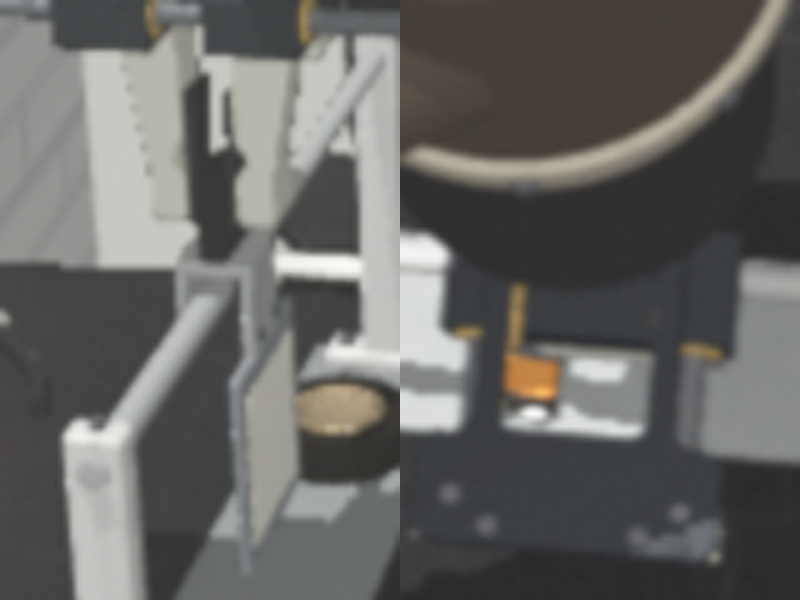

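The hanger is on the bar at the band, which the crown now covers in the side view at crop (215,270). I'll lower it gently, release and rise.

```bash
echo '[{"jaw":0,"d":[-0.001,0,0.001]},{"jaw":0,"d":[-0.001,0,0.001]},{"jaw":0.015,"d":[-0.001,0,0.001]},{"jaw":0.02,"d":[-0.001,0,0.001]},{"jaw":0.03,"d":[-0.001,0,0.001]},{"jaw":0.05,"d":[-0.001,0,0.001]},{"jaw":0.06,"d":[-0.001,0,0.001]},{"jaw":0.06,"d":[-0.001,0,0.001]},{"jaw":0.06,"d":[-0.001,0,0.001]},{"jaw":0.06,"d":[-0.001,0,0.001]}]' | python3 nudge.py; echo '[{"jaw":0.06,"d":[0,0,-0.01]},{"jaw":0.06,"d":[0,0,-0.03]},{"jaw":0.06,"d":[0,0,-0.06]},{"jaw":0.06,"d":[0,0,-0.09]},{"jaw":0.06,"d":[0,0.04,-0.10]},{"jaw":0.06,"d":[0.03,0.08,-0.10]},{"jaw":0.06,"d":[0.06,0.11,-0.10]},{"jaw":0.06,"d":[0.10,0.13,-0.10]},{"jaw":0.06,"d":[0.14,0.15,-0.10]},{"jaw":0.06,"d":[0.18,0.15,-0.10]},{"jaw":0.06,"d":[0.22,0.15,-0.10]},{"jaw":0.06,"d":[0.26,0.15,-0.10]},{"jaw":0.06,"d":[0.26,0.15,-0.10]},{"jaw":0.06,"d":[0.26,0.15,-0.10]}]' | python3 nudge.py; python3 -c "
from h import *
a,b=[eyes.grab_frame(n)[:,:,::-1] for n in('side','top')]
cv2.imwrite('pics/r.png',np.hstack([cv2.resize(a[210:410,240:400],(400,500),interpolation=2),cv2.resize(b[170:320,210:330],(400,500),interpolation=2)]))"
```

```text
t: 8.42
eef_pos: [0.5737, 0.0429, 0.1705]
ee_rot: [-3.142, 0.0, -1.653]
force: [-0.7, -0.8, -0.1]
width: 0.0546
gripper_force: 0.0
t: 9.58
eef_pos: [0.4021, -0.2065, 0.2711]
ee_rot: [-3.141, -0.0, -1.658]
force: [0.4, 0.3, -0.3]
width: 0.0595
gripper_force: 0.0
```

View pics/r.png

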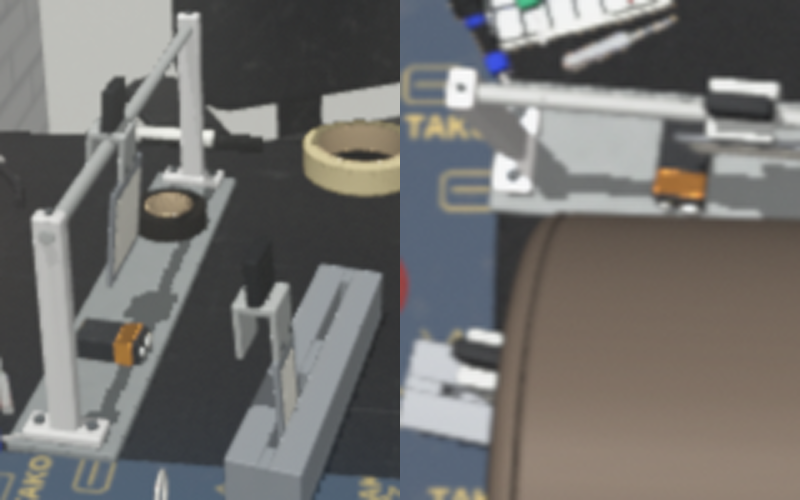

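The hanger hangs at the band: the crown centre is at top-image column ≈312.5 and the band centre at 313.8, about 2 mm apart. The narrow hanger is undisturbed. I'll let it settle, then hand in.

```bash
echo '[{"jaw":0.06},{"jaw":0.06},{"jaw":0.06},{"jaw":0.06},{"jaw":0.06},{"jaw":0.06},{"jaw":0.06},{"jaw":0.06},{"jaw":0.06},{"jaw":0.06},{"jaw":0.06},{"jaw":0.06},{"jaw":0.06},{"jaw":0.06},{"jaw":0.06},{"jaw":0.06},{"jaw":0.06},{"jaw":0.06},{"jaw":0.06},{"jaw":0.06}]' | python3 nudge.py; python3 -c "
from h import *
a=eyes.grab_frame('side');monitor.get_state();b=eyes.grab_frame('side');print(np.abs(a.astype(int)-b).max())
print(arm.job_done())"
```

```text
t: 11.35
eef_pos: [0.4028, -0.2039, 0.2705]
ee_rot: [-3.142, 0.0, -1.653]
force: [0.8, 0.4, 0.5]
width: 0.06
gripper_force: 0.0
17
the job is handed in; nothing more can be done
None
```

I hooked the wide hanger over the bar's right-hand third, slid it left and released it about 2 mm from the band's centre by the camera; the narrow hanger is still in the stand, and I handed the job in at about 11.5 s with no verdict returned.

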